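# Find the flat spot on the bar-cart wheel

## Task

One wheel of the bar cart thumps, so its caster is held wheel-up in a small vice. Slide the dial gauge's carriage in to its stop so that its sprung plunger rides on the tread, then turn the wheel under the plunger with a light touch, watching the reading, and leave it standing with the middle of the deeper of its two worn flats facing the plunger. Leave the dial gauge itself and everything else on the table alone.

Things in the scene. Friction and masses are not known exactly. Their poses are not given: they have to be found in the camera images.
- vice: Small grey vice fixed to the table (base 84 x 150 mm) gripping the cart's brass caster by its stem, wheel up. The fork's two brass cheeks, each 3 mm thick, flank the tyre at 3.5 mm; they are rounded about the axle at 42 mm radius, so round tread stands 8 mm proud of them. Place and yaw vary. Origin on the table below the wheel's centre; +x from wheel to gauge along the rail, y along the axle.
- axle: Fixed steel pin between the fork's pointed pivot screws; the wheel turns on it. Origin: wheel centre, 100 mm above the table; axes as the vice's (y = axle). Wheel: brass with a dark rubber tyre 100 mm in diameter, 28 wide. It turns endlessly either way and stays where it is left (drag 0.14 N m, about 3 N at the tread). Fragile pivots: the wheel stands at most 20 N, all fingers' push or pinch added.
- tread_top (a point): Fixed point, 50 mm above the wheel's centre: top of the round tread, 150 mm above the table. Two flats are worn across the tread, one 5 mm deep and 44 mm long, one 2.5 mm deep and 31 mm long, their middles about 130 degrees apart; a spot on a flat passes up to that much lower than this point. Which way they face at the start is not known. Rubber grips well (friction about 1).
- push_post (a point): Point on the axis of the upright knurled steel post (18 mm diameter, from 48 to 105 mm above the table) at the back of the gauge carriage, 85 mm above the table; the carriage is moved by it. Along the vice's +x it stands 62 mm beyond the dial's middle, and 172 mm from the wheel's centre when the carriage is at its stop.
- gauge_slide (a joint): Travel of the gauge carriage on its rail in m: 0 = fully back, 0.025 = against the solid stop next to the wheel (it moves along the vice's -x). It takes about 4 N to slide, 6 N once the plunger bears on the tyre, and stays where it is left.
- plunger (a joint): How far the sprung plunger is pushed in, m: 0 out, 0.0105 bottomed. Level, at axle height, pointing along -x at the axle; 8 mm ball end, spring 0.5 to 1.5 N. With the gauge at its stop it reads about 0.007 on round tread and less on a flat, least when the flat's middle faces it (nearly 5 mm less on the deeper). The black pointer turns clockwise with it, one turn for 12 mm.
- gauge: The dial gauge: round steel case 72 mm in diameter, 20 thick, lying level with its white dial up, top 111 mm above the table, with a thin stem towards the wheel. Rides on the carriage. Origin: on the table straight below the dial's middle. Delicate: not to be pushed or gripped.
- tumbler_a: Faceted crystal tumbler, 82 mm across, 90 high, bystander; origin under its foot.
- tumbler_b: Second faceted crystal tumbler, 82 mm across, 90 high, bystander; origin under its foot.
- ice_bucket: Insulated steel ice bucket with latched lid, 166 mm across, 200 high, bystander; origin under its foot.
- olive_dish: White ceramic olive dish, 116 mm across, 34 high, bystander; origin under its foot.
- ice_tongs: Steel ice tongs 185 mm long, 12 high, lying flat, bystander; origin under its middle.
- screwdriver: Screwdriver 170 mm long lying beside the gauge rail, bystander; origin under its middle.
- spanner: Steel spanner 150 mm long lying flat on the other side of the gauge rail, bystander; origin under its middle.
- bitters: Small amber bottle, 54 mm across, 135 high, bystander; origin under its foot.

How it is judged:
By the outcome, as a careful person would: the job done as asked, in the order asked, and still so for the second after the job is handed in, with the robot touching nothing.
It also fails if it takes over 72 s, if anything falls off the work surface, if the arm or the gripper's body presses on something with over 40 N, if the wrist force passes 120 N, or if a joint passes its speed limit or range.

## Robot

A 6-joint arm with a two-finger parallel gripper is mounted at the origin on the work surface. World frame = base frame: x ahead of the robot, y to its left, z up, the work surface at z = 0. Lengths are in m, angles in rad, forces in N, time in s.
With the tool pointing down it reaches from about 0.35 to 0.85 m from the base axis. Payload 8.1 kg.
Tool frame: the origin (TCP) lies midway between the tips of the shut fingers; the grasp point (between the pads) lies 19 mm behind it (arm.grasp_offset is the distance from the TCP to the grasp point, in m); x points along the fingers, y is the direction in which the jaws open and shut, and the axes are right-handed (so a half turn about x gives the same grasp; the last joint's range is limited). The gripper opens to 93 mm and grips with 3 to 60 N. Pads are 15 mm wide; open, the fingers measure 128 mm over their backs; the gripper's body (75 mm by 188 mm) begins 65 mm behind the grasp point.
Start: joints at [-1.258, 0.13, 1.488, -0, 1.523, -0.085], TCP at [0.232, -0.553, 0.219] pointing down, gripper open.
Joint ranges: [-2.96, 2.96], [-0.89, 2.26], [0.02, 2.5], [-1.34, 4.48], [0, 2.73], [-2.66, 2.66]. Speed limits (rad/s): [2.39, 2.39, 2.79, 3.14, 3.14, 3.14].

## Interface

Orientations are given as a unit quaternion [x, y, z, w].
In Python, from cell import arm, imaging gives the robot as it stands. The module is installed in compiled form; this text tells all that it offers.
- The arm moves only by the tool move_arm, never from a script. Its argument "moves" is a list of rows, each an object of numbers: "x", "y", "z": the shift along the world's x, y, z in mm; "wx", "wy", "wz": the turn, a rotation vector about the world's x, y, z in rad; "claw": the opening, from 0 (shut) to 1 (fully open). In form: [{"x": .., "y": .., "z": .., "wx": .., "wy": .., "wz": .., "claw": ..}, ...]. A call has 1 to 10 rows; each row is the pose to reach, as a shift and turn from the pose commanded when the call began; what a row does not reach only later rows make up. A row lasts 1/12 s, in which the tool goes at most 41.7 mm and 7.16 degrees, less where a joint would pass 70% of its speed; a pose out of reach is approached as far as the arm can. A call with a gripper value outside its range is refused whole. The fingers move at their own pace and stop on an object; the grip force is fixed at half the most. Time passes only in rows, so rows that repeat a pose let the fingers close. It gives the time, the measured TCP pose, the force and the opening at its end, in the units of the state.
- arm.get_state(): the state, without advancing time (a new reading comes with each control period).
- imaging.capture(name): name is "side" or "top"; returns the picture (400x640x3 uint8, blue, green, red); there is no depth.
- imaging.get_calibration(name): a dict with "mtx" (3x3 intrinsics, pixels), "R" (3x3) and "t" (3): a world point X has camera coordinates R X + t. Camera axes: x right, y down, z forward; pixel columns grow to the right and rows downward; lengths in m; the calibration is good to about 2 mm. A picture is of the moment at which its call begins. get_calibration takes no time and is no camera call.
- arm.finish_job(): hands the job in, once; it reports no verdict.
The state is a dict: "time": time; "joints": joint angles; "joint_vel": joint speeds; "effort": joint torques, N m; "tcp_pos": TCP position; "tool_rot": TCP orientation; "force": force on the tool from outside, world axes, zero at the start; "moment": the same for the moment, N m; "width": finger opening in m.
Only numpy, scipy, OpenCV 4.12 (cv2) and the standard library are available. Lean on these libraries where they do the work, as an engineer would, in place of code of your own. Each camera call takes 0.05 s, during which the arm holds its last target. There are 200 camera calls.

## Working session

There is one attempt and no reset: what is moved stays moved. The work goes in short steps, Python scripts to look and compute and a tool call to move; the robot and the scene stay as the last step left them, time stands still between calls to the robot, and variables do not carry over. Pictures are saved under pics/ and viewed, about 8 in all and at most 12, crops included, and the job is handed in when it is done.

Besides the shell and the picture viewer there is one more tool, called after "Call:" by a JSON object that holds its "name" and its "arguments". move_arm: Moves the arm, as the interface text tells. Its arguments: {"type":"object","properties":{"moves":{"type":"array"}},"required":["moves"]}

```bash
mkdir -p pics; python3 - <<'E'
from cell import arm, imaging
import cv2,numpy as np
np.set_printoptions(precision=4,suppress=True)
for n in("top","side"):
    im=imaging.capture(n); cv2.imwrite(f"pics/{n}0.png",im)
    c=imaging.get_calibration(n); print(n,c['mtx'],c['R'],c['t'],-c['R'].T@c['t'])
print(arm.get_state(),arm.grasp_offset)
E
```

```text
top [[510.1998   0.     318.0477]
 [  0.     510.1998 201.3032]
 [  0.       0.       1.    ]] [[-0.0216 -0.9995  0.021 ]
 [-0.9943  0.0193 -0.1045]
 [ 0.1041 -0.0231 -0.9943]] [-0.0003  0.504   1.5801] [0.3367 0.0265 1.6238]
side [[407.0725   0.     315.3118]
 [  0.     407.0725 207.0018]
 [  0.       0.       1.    ]] [[-0.7247 -0.6891  0.0002]
 [-0.4276  0.4495 -0.7843]
 [ 0.5403 -0.5685 -0.6204]] [0.37   0.3149 1.1257] [-0.2055  0.7533  0.9452]
{'time': 0.1, 'joints': array([-1.2584,  0.1311,  1.4891,  0.    ,  1.523 , -0.0854]), 'joint_vel': array([ 0.0004, -0.0021, -0.0028, -0.0018,  0.0003,  0.0001]), 'effort': array([  0.0009, -56.1345, -49.3094,   0.077 ,   0.0292,  -0.    ]), 'tcp_pos': array([ 0.2323, -0.5527,  0.2177]), 'tool_rot': array([-0.6931, -0.1403,  0.6932, -0.1391]), 'force': array([ 1.1398, -1.2065,  0.0087]), 'moment': array([ 0.0016, -0.0126,  0.0523]), 'width': 0.09298365034995186} 0.0188
```

View pics/top0.png

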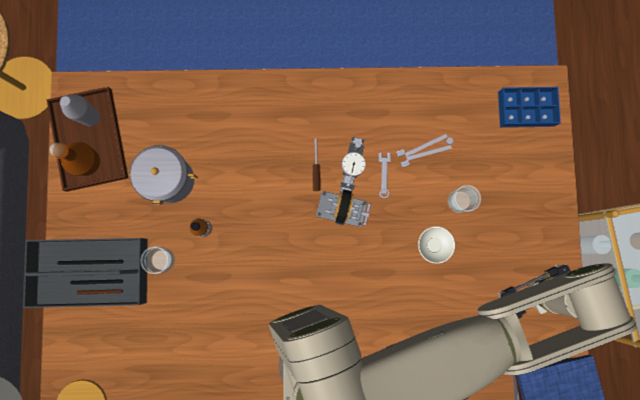

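View pics/side0.png

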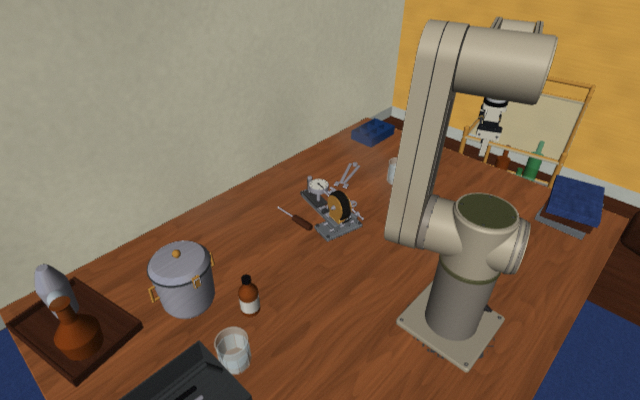

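The top view shows the wheel at about (344,207), the dial at (353,163) and the post near (357,143). The rail points away from the robot. The side view shows the wheel at (340,207) and the dial at (318,186). Next I'll measure and crop.

```bash
cat > h.py <<'E'
from cell import arm, imaging
import cv2,numpy as np
np.set_printoptions(precision=4,suppress=True)
def ray(n,uv,z):
    c=imaging.get_calibration(n);R,t,K=c['R'],c['t'],c['mtx']
    o=-R.T@t; d=R.T@np.linalg.inv(K)@np.array([uv[0],uv[1],1.])
    return o+d*(z-o[2])/d[2]
def proj(n,X):
    c=imaging.get_calibration(n); p=c['mtx']@(c['R']@np.asarray(X,float)+c['t']); return p[:2]/p[2]
E
python3 - <<'E'
from h import *
im=cv2.imread('pics/top0.png')
def comp(mask,box):
    x0,y0,x1,y1=box; m=np.zeros_like(mask); m[y0:y1,x0:x1]=mask[y0:y1,x0:x1]
    n,l,s,c=cv2.connectedComponentsWithStats(m); i=1+np.argmax(s[1:,4]); return c[i],s[i],(l==i)
w=(im.min(2)>190).astype(np.uint8)
c,s,_=comp(w,(335,145,372,180)); print('dial',c,s,ray('top',c,.111))
d=(im.max(2)<50).astype(np.uint8)
c,s,m=comp(d,(325,180,365,232)); print('tyre',c,s)
pts=np.argwhere(m)[:,::-1].astype(np.float32); r=cv2.minAreaRect(pts); print(r)
b=cv2.boxPoints(r); print(b)
crop=im[125:235,300:400]; a=cv2.resize(crop,None,fx=5,fy=5,interpolation=cv2.INTER_CUBIC)
s=cv2.imread('pics/side0.png')[165:245,290:380]; s=cv2.resize(s,(500*90//80,500),interpolation=cv2.INTER_CUBIC)
cv2.imwrite('pics/c1.png',a); 
E
```

```text
dial [353.2778 163.3889] [343 153  22  22 342] [ 0.6077 -0.1172  0.111 ]
tyre [343.6407 206.4333] [336 190  15  34 270]
((343.5000305175781, 206.5), (8.48874568939209, 33.22737503051758), 14.03624439239502)
[[335.353  221.5882]
 [343.4118 189.3529]
 [351.6471 191.4118]
 [343.5883 223.6471]]
```

View pics/c1.png

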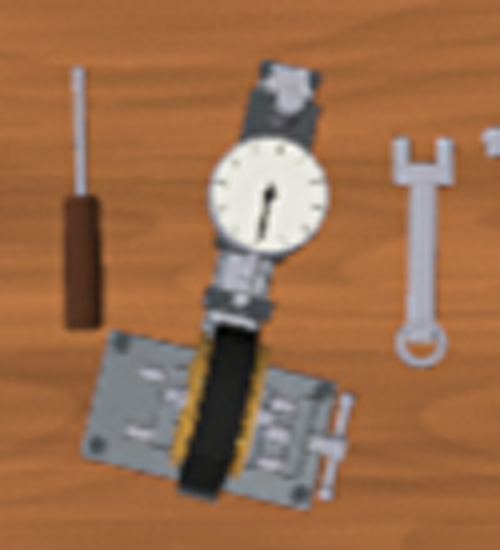

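```bash
python3 - <<'E'
from h import *
from scipy.spatial.transform import Rotation as Rn
d=ray('top',(353.3,163.4),.111)[:2]; p=ray('top',(357.6,142),.105)[:2]; w=ray('top',(343.5,206.5),.115)[:2]
print('dial',d,'post',p,'wheel',w,'post-dial',np.linalg.norm(p-d),'dial-wheel',np.linalg.norm(d-w))
for a,b in((p,d),(d,w),(p,w)):
    print(np.degrees(np.arctan2(*(a-b)[::-1])))
# vice base edges
for q in ((122,334),(330,387),(88,445),(305,503)): print('corner',ray('top',(300+q[0]/5,125+q[1]/5),.02)[:2])
R=Rn.from_quat(arm.get_state()['tool_rot']).as_matrix();print(R)
# check in side view
print(proj('side',[*d,.111]),proj('side',[*p,.105]),proj('side',[*w,.1]))
s=cv2.imread('pics/side0.png')[165:245,290:380]; cv2.imwrite('pics/c2.png',cv2.resize(s,(675,600),interpolation=cv2.INTER_CUBIC))
E
```

```text
dial [ 0.6077 -0.1172] post [ 0.6743 -0.1328] wheel [ 0.4776 -0.0839] post-dial 0.06844965496943209 dial-wheel 0.13425823024081274
-13.123680980545963
-14.367092892350142
-13.947229206658532
corner [ 0.5344 -0.0315]
corner [ 0.4981 -0.1626]
corner [ 0.4643 -0.0085]
corner [ 0.425  -0.1445]
[[-0.0005  0.3874 -0.9219]
 [ 0.0016 -0.9219 -0.3874]
 [-1.     -0.0017 -0.0001]]
[318.2386 183.2429] [307.9421 175.6594] [339.6081 205.362 ]
```

View pics/c2.png

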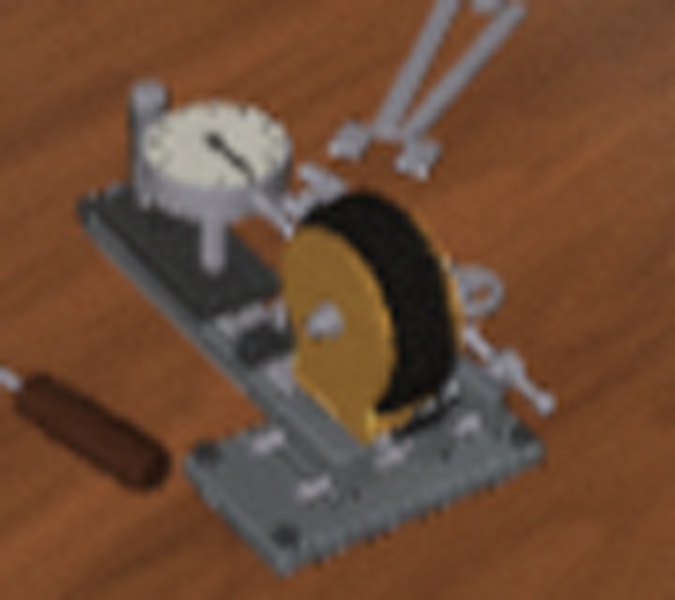

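The yaw is about -14.5°, so u = (0.968,-0.250). That puts the wheel at about (0.477,-0.084) and the post at about (0.668,-0.133). I'll go behind the post with the fingers shut and the jaw axis across the rail.

Call:
{"name": "move_arm", "arguments": {"moves": [{"x": 41, "y": 36, "z": 20, "wz": -0.12, "claw": 0}, {"x": 462, "y": 414, "z": 20, "wz": -0.65, "claw": 0}, {"x": 462, "y": 414, "z": 20, "wz": -0.65, "claw": 0}, {"x": 462, "y": 414, "z": 20, "wz": -0.65, "claw": 0}, {"x": 462, "y": 414, "z": 20, "wz": -0.65, "claw": 0}, {"x": 462, "y": 414, "z": 20, "wz": -0.65, "claw": 0}, {"x": 462, "y": 414, "z": 20, "wz": -0.65, "claw": 0}, {"x": 462, "y": 414, "z": 20, "wz": -0.65, "claw": 0}, {"x": 462, "y": 414, "z": 20, "wz": -0.65, "claw": 0}, {"x": 462, "y": 414, "z": 20, "wz": -0.65, "claw": 0}]}}

```text
schema error: expected keys x, y, z, wx, wy, wz, claw
```

All keys are required in each row.

Call:
{"name": "move_arm", "arguments": {"moves": [{"x": 41, "y": 36, "z": 20, "wx": 0, "wy": 0, "wz": -0.12, "claw": 0}, {"x": 462, "y": 414, "z": 20, "wx": 0, "wy": 0, "wz": -0.65, "claw": 0}, {"x": 462, "y": 414, "z": 20, "wx": 0, "wy": 0, "wz": -0.65, "claw": 0}, {"x": 462, "y": 414, "z": 20, "wx": 0, "wy": 0, "wz": -0.65, "claw": 0}, {"x": 462, "y": 414, "z": 20, "wx": 0, "wy": 0, "wz": -0.65, "claw": 0}, {"x": 462, "y": 414, "z": 20, "wx": 0, "wy": 0, "wz": -0.65, "claw": 0}, {"x": 462, "y": 414, "z": 20, "wx": 0, "wy": 0, "wz": -0.65, "claw": 0}, {"x": 462, "y": 414, "z": 20, "wx": 0, "wy": 0, "wz": -0.65, "claw": 0}, {"x": 462, "y": 414, "z": 20, "wx": 0, "wy": 0, "wz": -0.65, "claw": 0}, {"x": 462, "y": 414, "z": 20, "wx": 0, "wy": 0, "wz": -0.65, "claw": 0}]}}

```text
time: 0.93
tcp_pos: [0.5342, -0.2823, 0.2361]
tool_rot: [-0.701, 0.089, 0.702, 0.089]
force: [0.5, -0.5, -0.9]
width: 0.0311
```

Call:
{"name": "move_arm", "arguments": {"moves": [{"x": 153, "y": 136, "z": 0, "wx": 0, "wy": 0, "wz": 0, "claw": 0}, {"x": 153, "y": 136, "z": 0, "wx": 0, "wy": 0, "wz": 0, "claw": 0}, {"x": 153, "y": 136, "z": 0, "wx": 0, "wy": 0, "wz": 0, "claw": 0}, {"x": 153, "y": 136, "z": 0, "wx": 0, "wy": 0, "wz": 0, "claw": 0}, {"x": 153, "y": 136, "z": 0, "wx": 0, "wy": 0, "wz": 0, "claw": 0}, {"x": 153, "y": 136, "z": 0, "wx": 0, "wy": 0, "wz": 0, "claw": 0}, {"x": 153, "y": 136, "z": 0, "wx": 0, "wy": 0, "wz": 0, "claw": 0}, {"x": 153, "y": 136, "z": -40, "wx": 0, "wy": 0, "wz": 0, "claw": 0}, {"x": 153, "y": 136, "z": -60, "wx": 0, "wy": 0, "wz": 0, "claw": 0}, {"x": 153, "y": 136, "z": -60, "wx": 0, "wy": 0, "wz": 0, "claw": 0}]}}

```text
time: 1.77
tcp_pos: [0.682, -0.1484, 0.1698]
tool_rot: [-0.698, 0.089, 0.705, 0.09]
force: [-0.7, 0.3, -1.8]
width: 0.0009
```

```bash
python3 - <<'E'
from h import *
from scipy.spatial.transform import Rotation as Rn
s=arm.get_state();print(s['tcp_pos'],s['force'],s['width'],s['joints']);R=Rn.from_quat(s['tool_rot']).as_matrix();print(R)
im=imaging.capture('top');cv2.imwrite('pics/t2.png',im)
w=im.min(2)>190; m=np.zeros_like(w);m[145:182,335:372]=w[145:182,335:372]; print(m.sum())
E
```

```text
[ 0.682  -0.1484  0.1698] [-0.7481  0.3045 -1.7609] 0.0008677918862796613 [-0.2874  0.4286  1.2239 -0.0005  1.4991  1.5369]
[[-0.0098 -0.2508 -0.968 ]
 [ 0.0024 -0.9681  0.2507]
 [-0.9999  0.0001  0.0101]]
143
```

Call:
{"name": "move_arm", "arguments": {"moves": [{"x": 13, "y": 8, "z": 0, "wx": 0, "wy": 0, "wz": 0, "claw": 0}, {"x": 13, "y": 8, "z": -10, "wx": 0, "wy": 0, "wz": 0, "claw": 0}, {"x": 13, "y": 8, "z": -50, "wx": 0, "wy": 0, "wz": 0, "claw": 0}, {"x": 13, "y": 8, "z": -80, "wx": 0, "wy": 0, "wz": 0, "claw": 0}, {"x": 13, "y": 8, "z": -101, "wx": 0, "wy": 0, "wz": 0, "claw": 0}, {"x": 13, "y": 8, "z": -101, "wx": 0, "wy": 0, "wz": 0, "claw": 0}, {"x": 13, "y": 8, "z": -101, "wx": 0, "wy": 0, "wz": 0, "claw": 0}]}}

```text
time: 2.4
tcp_pos: [0.6982, -0.1406, 0.0752]
tool_rot: [-0.701, 0.089, 0.702, 0.089]
force: [-0.1, -0.5, -0.1]
width: 0.0003
```

```bash
python3 - <<'E'
from h import *
s=arm.get_state();print(s['tcp_pos'],s['force'])
a=imaging.capture('top')[110:240,300:410]; b=imaging.capture('side')[120:250,270:390]
cv2.imwrite('pics/t3.png',np.hstack([cv2.resize(a,(390,460),interpolation=cv2.INTER_CUBIC),cv2.resize(b,(400,460),interpolation=cv2.INTER_CUBIC)]))
E
```

```text
[ 0.6982 -0.1406  0.0752] [-0.0587 -0.5186 -0.0582]
```

View pics/t3.png

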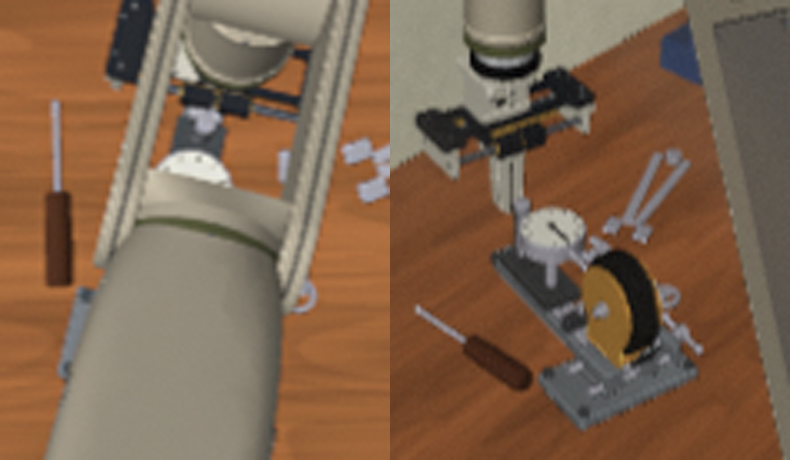

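The side view shows the shut fingers behind the post, clear of the dial. The top view is covered by the forearm, so I'll read the dial from the side camera. Now pushing along -u.

Call:
{"name": "move_arm", "arguments": {"moves": [{"x": -5, "y": 1, "z": -2, "wx": 0, "wy": 0, "wz": 0, "claw": 0}, {"x": -10, "y": 2.5, "z": -2, "wx": 0, "wy": 0, "wz": 0, "claw": 0}, {"x": -13, "y": 3, "z": -2, "wx": 0, "wy": 0, "wz": 0, "claw": 0}, {"x": -16, "y": 4, "z": -2, "wx": 0, "wy": 0, "wz": 0, "claw": 0}, {"x": -19, "y": 5, "z": -2, "wx": 0, "wy": 0, "wz": 0, "claw": 0}, {"x": -22, "y": 5.5, "z": -2, "wx": 0, "wy": 0, "wz": 0, "claw": 0}, {"x": -25, "y": 6.5, "z": -2, "wx": 0, "wy": 0, "wz": 0, "claw": 0}, {"x": -28, "y": 7, "z": -2, "wx": 0, "wy": 0, "wz": 0, "claw": 0}, {"x": -30, "y": 7.5, "z": -2, "wx": 0, "wy": 0, "wz": 0, "claw": 0}, {"x": -30, "y": 7.5, "z": -2, "wx": 0, "wy": 0, "wz": 0, "claw": 0}]}}

```text
time: 3.33
tcp_pos: [0.6691, -0.1326, 0.0741]
tool_rot: [0.702, -0.089, -0.701, -0.089]
force: [3.6, -0.4, 3.5]
width: 0.0005
```

Call:
{"name": "move_arm", "arguments": {"moves": [{"x": -2, "y": 0.5, "z": 0, "wx": 0, "wy": 0, "wz": 0, "claw": 0}, {"x": -4, "y": 1, "z": 0, "wx": 0, "wy": 0, "wz": 0, "claw": 0}, {"x": -6, "y": 1.5, "z": 0, "wx": 0, "wy": 0, "wz": 0, "claw": 0}, {"x": -6, "y": 1.5, "z": 0, "wx": 0, "wy": 0, "wz": 0, "claw": 0}]}}

```text
time: 3.67
tcp_pos: [0.6654, -0.1316, 0.0742]
tool_rot: [0.703, -0.089, -0.7, -0.089]
force: [13.2, -4.3, -2.8]
width: 0.0004
```

Call:
{"name": "move_arm", "arguments": {"moves": [{"x": -1.5, "y": 0.4, "z": 0, "wx": 0, "wy": 0, "wz": 0, "claw": 0}, {"x": -3, "y": 0.8, "z": 0, "wx": 0, "wy": 0, "wz": 0, "claw": 0}, {"x": -3, "y": 0.8, "z": 0, "wx": 0, "wy": 0, "wz": 0, "claw": 0}]}}

```text
time: 3.92
tcp_pos: [0.6653, -0.1316, 0.0744]
tool_rot: [0.706, -0.089, -0.697, -0.089]
force: [29.5, -7.4, -12.1]
width: 0.0003
```

It has met a solid stop: the force rose from 13 to 30 N with no motion. Backing off, rising, then looking.

Call:
{"name": "move_arm", "arguments": {"moves": [{"x": 10, "y": -2.5, "z": 0, "wx": 0, "wy": 0, "wz": 0, "claw": 0}, {"x": 24, "y": -6, "z": 0, "wx": 0, "wy": 0, "wz": 0, "claw": 0}, {"x": 24, "y": -6, "z": 0, "wx": 0, "wy": 0, "wz": 0, "claw": 0}, {"x": 24, "y": -6, "z": 35, "wx": 0, "wy": 0, "wz": 0, "claw": 0}, {"x": 24, "y": -6, "z": 75, "wx": 0, "wy": 0, "wz": 0, "claw": 0}, {"x": 24, "y": -6, "z": 115, "wx": 0, "wy": 0, "wz": 0.1, "claw": 0}, {"x": 24, "y": -6, "z": 140, "wx": 0, "wy": 0, "wz": 0.2, "claw": 0}, {"x": 24, "y": -6, "z": 140, "wx": 0, "wy": 0, "wz": 0.3, "claw": 0}]}}

```text
time: 4.58
tcp_pos: [0.6863, -0.1367, 0.2217]
tool_rot: [0.71, 0.018, -0.704, 0.02]
force: [0.5, 0.1, 1.3]
width: 0.0004
```

```bash
python3 - <<'E'
from h import *
s=arm.get_state();print(s['tcp_pos'],s['force'])
a=imaging.capture('top');cv2.imwrite('pics/t4.png',a); S=imaging.capture('side');cv2.imwrite('pics/s4.png',S)
b=S[165:230,290:370]
cv2.imwrite('pics/v4.png',np.hstack([cv2.resize(a[110:240,300:410],(390,460),interpolation=cv2.INTER_CUBIC),cv2.resize(b,(410,460),interpolation=cv2.INTER_CUBIC)]))
for n in('side0','s4'):
    im=cv2.imread(f'pics/{n}.png').astype(int); m=(im.min(2)>150); z=np.zeros_like(m); z[172:200,300:345]=m[172:200,300:345]
    k,l,st,c=cv2.connectedComponentsWithStats(z.astype(np.uint8)); i=1+np.argmax(st[1:,4]); print(n,c[i],st[i],ray('side',c[i],.111))
E
```

```text
[ 0.6863 -0.1367  0.2217] [0.5326 0.0617 1.2545]
side0 [317.7714 184.3524] [310 180  18  10 105] [ 0.6042 -0.1111  0.111 ]
s4 [321.3235 187.2794] [313 182  18  12 136] [ 0.5829 -0.1067  0.111 ]
```

View pics/v4.png

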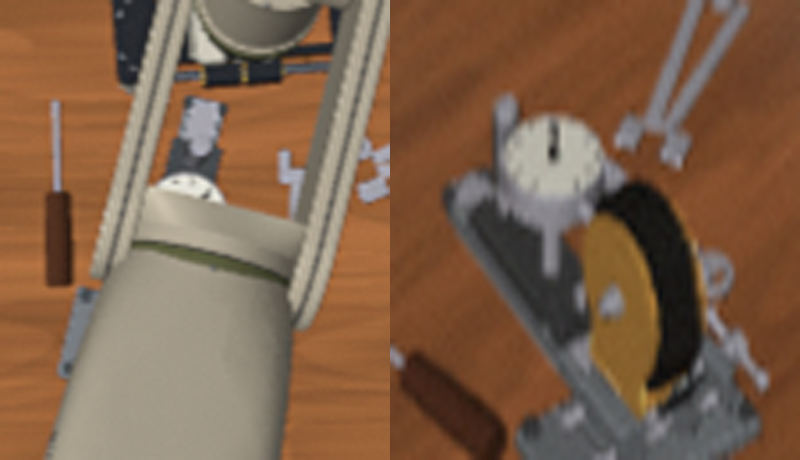

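The side view shows the dial near (321,187) with its pointer at about 211° clockwise from zero, so it reads about 7 mm. The carriage is at its stop with the plunger on round tread. Next I turn the jaw axis onto u and move above the wheel.

Call:
{"name": "move_arm", "arguments": {"moves": [{"x": -20, "y": 5, "z": 0, "wx": 0, "wy": 0, "wz": 0.12, "claw": 0}, {"x": -50, "y": 13, "z": 0, "wx": 0, "wy": 0, "wz": 0.24, "claw": 0}, {"x": -80, "y": 21, "z": 0, "wx": 0, "wy": 0, "wz": 0.36, "claw": 0}, {"x": -110, "y": 28, "z": 0, "wx": 0, "wy": 0, "wz": 0.48, "claw": 0}, {"x": -140, "y": 36, "z": 0, "wx": 0, "wy": 0, "wz": 0.6, "claw": 0}, {"x": -170, "y": 44, "z": 0, "wx": 0, "wy": 0, "wz": 0.72, "claw": 0}, {"x": -200, "y": 52, "z": 0, "wx": 0, "wy": 0, "wz": 0.84, "claw": 0}, {"x": -208, "y": 54, "z": -20, "wx": 0, "wy": 0, "wz": 0.96, "claw": 0}, {"x": -208, "y": 54, "z": -30, "wx": 0, "wy": 0, "wz": 1.08, "claw": 0}, {"x": -208, "y": 54, "z": -30, "wx": 0, "wy": 0, "wz": 1.2, "claw": 0}]}}

```text
time: 5.52
tcp_pos: [0.4721, -0.081, 0.1785]
tool_rot: [-0.572, -0.416, 0.575, -0.411]
force: [0.1, 0.4, -0.8]
width: 0.0005
```

```bash
cat >> h.py <<'E'
from scipy.spatial.transform import Rotation as Rn
U=np.array([.968,-.250]);V=np.array([.25,.968]);W=np.array([.478,-.083])
def st():
    s=arm.get_state();R=Rn.from_quat(s['tool_rot']).as_matrix();d=s['tcp_pos'][:2]-W
    print('t %.2f'%s['time'],'tcp',s['tcp_pos'],'uv mm',1e3*d@U,1e3*d@V,'jaw az',np.degrees(np.arctan2(R[1,1],R[0,1])),'tool x',R[:,0],'F',s['force'],'j',s['joints'])
def dial(n,im,c=None):
    # rectify dial plane z=.111 around expected centre, N px = 4/mm
    c0=np.array([.5845,-.110]) if c is None else c
    g=40;co=np.array([[-g,-g],[g,-g],[g,g],[-g,g]])/1e3
    src=np.float32([proj(n,[*(c0+q[0]*U+q[1]*V),.111]) for q in co])
    dst=np.float32([[0,0],[320,0],[320,320],[0,320]])
    r=cv2.warpPerspective(im,cv2.getPerspectiveTransform(src,dst),(320,320),flags=cv2.INTER_CUBIC)
    gr=r.min(2).astype(float)
    m=(gr>140).astype(np.uint8); m=cv2.morphologyEx(m,cv2.MORPH_CLOSE,np.ones((25,25)))
    k,l,s,_=cv2.connectedComponentsWithStats(m);i=1+np.argmax(s[1:,4])
    cc,rad=cv2.minEnclosingCircle(np.argwhere(l==i)[:,::-1].astype(np.float32))
    yy,xx=np.mgrid[:320,:320];dx,dy=xx-cc[0],yy-cc[1];rr=np.hypot(dx,dy)/4
    w=np.clip(150-gr,0,None)*((rr>5)&(rr<21))
    # pixel axes: col=+u,row=+v ; clockwise-from-above angle from -u
    a=np.arctan2((w*dy/np.maximum(rr,1)).sum(),(w*dx/np.maximum(rr,1)).sum())
    read=(np.pi-a)%(2*np.pi)/(2*np.pi)*12
    ctr=c0+((cc[0]-160)*U+(cc[1]-160)*V)/4e3
    print(n,'read %.2f'%read,'ctr',ctr,'rad mm %.1f'%(rad/4),'area',s[i,4]/16,'w',int(w.sum()/1e3)); return r
def look(tag):
    st()
    out=[]
    for n in('top','side'):
        im=imaging.capture(n);cv2.imwrite(f'pics/{n}_{tag}.png',im)
        try: out.append(dial(n,im))
        except Exception as e: print(n,'fail',e)
    if out: cv2.imwrite(f'pics/d_{tag}.png',np.hstack(out))
E
python3 - <<'E'
from h import *
dial('top',cv2.imread('pics/top0.png'),np.array([.6077,-.1172])); dial('side',cv2.imread('pics/side0.png'),np.array([.605,-.112])); dial('side',cv2.imread('pics/s4.png'))
look('5')
a=cv2.imread('pics/top_5.png')[110:260,280:420];b=cv2.imread('pics/side_5.png')[150:240,280:380]
cv2.imwrite('pics/v5.png',np.vstack([np.hstack([cv2.resize(a,(340,340)),cv2.resize(b,(400,340))]),cv2.resize(cv2.imread('pics/d_5.png'),(740,250))[:, :740]]))
E
```

```text
top read 11.65 ctr [ 0.6053 -0.1165] rad mm 37.8 area 4008.625 w 29
side read 10.10 ctr [ 0.6024 -0.1126] rad mm 36.3 area 3125.0625 w 185
side read 5.72 ctr [ 0.5771 -0.1113] rad mm 41.3 area 3473.625 w 162
t 5.52 tcp [ 0.4721 -0.081   0.1785] uv mm -6.24525108533674 0.4355452193401783 jaw az -18.391551672633664 tool x [-0.008   0.0024 -1.    ] F [ 0.1263  0.3535 -0.772 ] j [-0.2771 -0.1716  1.8596  0.0001  1.462   0.0438]
top read 6.06 ctr [ 0.5504 -0.1072] rad mm 34.7 area 952.125 w 123
side read 6.64 ctr [ 0.5763 -0.1046] rad mm 44.5 area 3928.3125 w 129
```

View pics/v5.png

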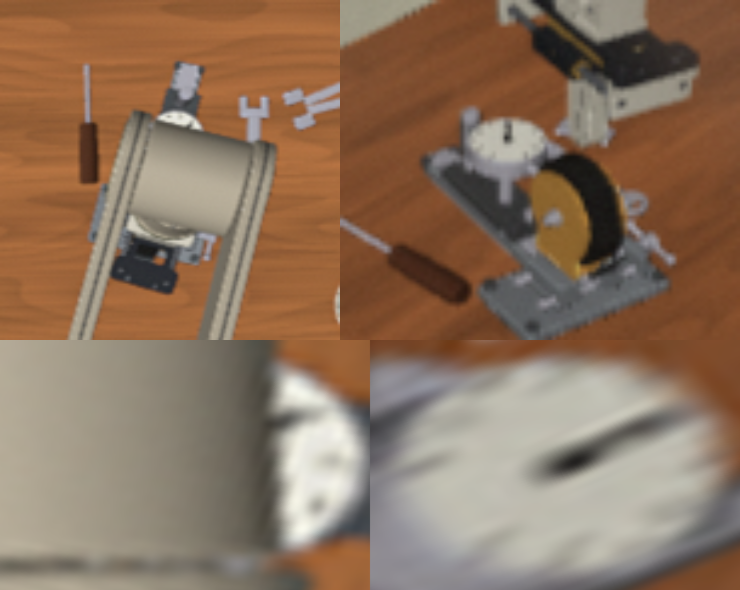

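The side view sees the dial clearly while the arm is at the wheel, with the hub offset a little from my assumed centre. I'll fix the reader's centre and check the wheel's position from the tyre.

```bash
python3 - <<'E'
s=open('h.py').read()
i=s.index("    gr=r.min(2)");j=s.index("def look")
s=s[:i]+'''    gr=r.min(2).astype(float)
    cc=(177,154) if n=='side' else (160,160)
    yy,xx=np.mgrid[:320,:320];dx,dy=xx-cc[0],yy-cc[1];rr=np.hypot(dx,dy)/4
    w=np.clip(120-gr,0,None)*((rr>4)&(rr<20))
    a=np.arctan2((w*dy/np.maximum(rr,1)).sum(),(w*dx/np.maximum(rr,1)).sum())
    hub=np.clip(70-gr,0,None)*(rr<9)
    print(n,'read %.2f'%((np.pi-a)%(2*np.pi)/(2*np.pi)*12),'w',int(w.sum()/1e3),'hub',(hub*xx).sum()/max(hub.sum(),1),(hub*yy).sum()/max(hub.sum(),1)); return r
'''+s[j:]
open('h.py','w').write(s)
E
python3 - <<'E'
from h import *
dial('side',cv2.imread('pics/s4.png'));S=cv2.imread('pics/side_5.png');dial('side',S)
print('TCP px',proj('side',[.4721,-.081,.1785]),'treadtop px',proj('side',[*W,.15]),[proj('side',[*(W+q*.014*V),.15]) for q in(-1,1)])
print(ray('side',(338.2,193.7),.15))
for y in range(186,202,2): print(y,''.join('#' if v<45 else '.' for v in S[y,325:360].max(1)))
E
```

```text
side read 7.38 w 57 hub 176.97656318320944 154.58522081329252
side read 7.40 w 49 hub 177.06235676088616 154.41415202444614
TCP px [341.2095 187.3841] treadtop px [339.9001 193.4659] [array([343.3908, 192.1327]), array([336.3791, 194.8107])]
[ 0.4812 -0.0782  0.15  ]
186 ...................................
188 ...................................
190 ...................................
192 .........########..................
194 .....##############................
196 ...........##########..............
198 .............#########.............
200 ...............########............
```

Call:
{"name": "move_arm", "arguments": {"moves": [{"x": -6.5, "y": 3, "z": -10, "wx": 0, "wy": 0, "wz": 0.068, "claw": 0}, {"x": -6.5, "y": 3, "z": -20, "wx": 0, "wy": 0, "wz": 0.068, "claw": 0}, {"x": -6.5, "y": 3, "z": -24, "wx": 0, "wy": 0, "wz": 0.068, "claw": 0}, {"x": -6.5, "y": 3, "z": -24, "wx": 0, "wy": 0, "wz": 0.068, "claw": 0}, {"x": -6.5, "y": 3, "z": -24, "wx": 0, "wy": 0, "wz": 0.068, "claw": 0}, {"x": -6.5, "y": 3, "z": -24, "wx": 0, "wy": 0, "wz": 0.068, "claw": 0}]}}

```text
time: 6.12
tcp_pos: [0.4699, -0.0794, 0.1597]
tool_rot: [0.56, 0.432, -0.56, 0.432]
force: [-1.2, -0.9, 0.5]
width: 0.0001
```

```bash
python3 -c "
from h import *
st()"
```

```text
t 6.12 tcp [ 0.4699 -0.0794  0.1597] uv mm -8.7247309871396 1.4585584143041883 jaw az -14.727920841413331 tool x [ 0.0001 -0.     -1.    ] F [-1.1918 -0.936   0.5039] j [-0.275  -0.1742  1.8965 -0.      1.4192 -0.018 ]
```

Call:
{"name": "move_arm", "arguments": {"moves": [{"x": -6, "y": 1.5, "z": -4, "wx": 0, "wy": 0, "wz": 0, "claw": 0}, {"x": -6, "y": 1.5, "z": -8, "wx": 0, "wy": 0, "wz": 0, "claw": 0}, {"x": -6, "y": 1.5, "z": -9, "wx": 0, "wy": 0, "wz": 0, "claw": 0}, {"x": -6, "y": 1.5, "z": -9, "wx": 0, "wy": 0, "wz": 0, "claw": 0}]}}

```text
time: 6.45
tcp_pos: [0.4633, -0.0777, 0.1501]
tool_rot: [-0.559, -0.432, 0.56, -0.432]
force: [-0.3, -0.2, -0.3]
width: 0.0006
```

Call:
{"name": "move_arm", "arguments": {"moves": [{"x": 0, "y": 0, "z": -1, "wx": 0, "wy": 0, "wz": 0, "claw": 0}, {"x": 0, "y": 0, "z": -1, "wx": 0, "wy": 0, "wz": 0, "claw": 0}, {"x": 0, "y": 0, "z": -1, "wx": 0, "wy": 0, "wz": 0, "claw": 0}]}}

```text
time: 6.7
tcp_pos: [0.4638, -0.0778, 0.1496]
tool_rot: [0.56, 0.432, -0.56, 0.432]
force: [-0.3, -0.2, 0.3]
width: 0.0004
```

Call:
{"name": "move_arm", "arguments": {"moves": [{"x": 0, "y": 0, "z": -1, "wx": 0, "wy": 0, "wz": 0, "claw": 0}, {"x": 0, "y": 0, "z": -1, "wx": 0, "wy": 0, "wz": 0, "claw": 0}, {"x": 0, "y": 0, "z": -1, "wx": 0, "wy": 0, "wz": 0, "claw": 0}]}}

```text
time: 6.95
tcp_pos: [0.4637, -0.0778, 0.1485]
tool_rot: [-0.56, -0.432, 0.56, -0.432]
force: [0.5, 0.2, -0.0]
width: 0.0007
```

Call:
{"name": "move_arm", "arguments": {"moves": [{"x": 0, "y": 0, "z": -1, "wx": 0, "wy": 0, "wz": 0, "claw": 0}, {"x": 0, "y": 0, "z": -1, "wx": 0, "wy": 0, "wz": 0, "claw": 0}, {"x": 0, "y": 0, "z": -1, "wx": 0, "wy": 0, "wz": 0, "claw": 0}]}}

```text
time: 7.2
tcp_pos: [0.4639, -0.0779, 0.1479]
tool_rot: [0.56, 0.432, -0.559, 0.433]
force: [-0.4, -0.1, 3.6]
width: 0.0004
```

Call:
{"name": "move_arm", "arguments": {"moves": [{"x": 0, "y": 0, "z": -1, "wx": 0, "wy": 0, "wz": 0, "claw": 0}, {"x": 0, "y": 0, "z": -1, "wx": 0, "wy": 0, "wz": 0, "claw": 0}, {"x": 0, "y": 0, "z": -1, "wx": 0, "wy": 0, "wz": 0, "claw": 0}]}}

```text
time: 7.45
tcp_pos: [0.464, -0.0779, 0.1477]
tool_rot: [0.56, 0.432, -0.559, 0.433]
force: [-4.0, 0.8, 11.5]
width: 0.0005
```

```bash
python3 - <<'E'
from h import *
look('6')
b=cv2.imread('pics/side_6.png')[165:215,305:375]
cv2.imwrite('pics/v6.png',cv2.resize(b,(770,550),interpolation=cv2.INTER_CUBIC))
E
```

```text
t 7.45 tcp [ 0.464  -0.0779  0.1477] uv mm -14.851367475077046 1.434204226285262 jaw az -14.607404944972092 tool x [ 0.0009 -0.0003 -1.    ] F [-3.9944  0.8499 11.5347] j [-0.2754 -0.1832  1.9268 -0.      1.3971 -0.0204]
top read 11.92 w 386 hub 147.4452928275526 162.01697668751524
side read 7.56 w 45 hub 175.10763509078976 153.68300153139356
```

View pics/v6.png

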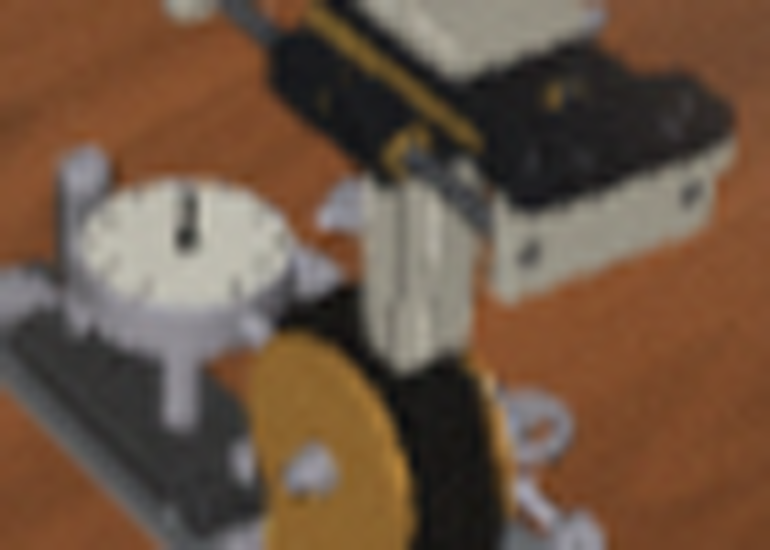

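The fingertip is resting on the tread at about -17° from the top, with 11.5 N along the local normal. I'll roll the wheel along the tread arc towards the gauge, keeping the same spot of tread under the tip.

Call:
{"name": "move_arm", "arguments": {"moves": [{"x": 4.3, "y": -1.1, "z": 1.4, "wx": 0, "wy": 0, "wz": 0, "claw": 0}, {"x": 8.3, "y": -2.2, "z": 2.1, "wx": 0, "wy": 0, "wz": 0, "claw": 0}, {"x": 12.4, "y": -3.2, "z": 2.5, "wx": 0, "wy": 0, "wz": 0, "claw": 0}, {"x": 16.6, "y": -4.3, "z": 2.4, "wx": 0, "wy": 0, "wz": 0, "claw": 0}, {"x": 20.6, "y": -5.3, "z": 2.0, "wx": 0, "wy": 0, "wz": 0, "claw": 0}, {"x": 24.7, "y": -6.4, "z": 1.2, "wx": 0, "wy": 0, "wz": 0, "claw": 0}, {"x": 24.7, "y": -6.4, "z": 1.2, "wx": 0, "wy": 0, "wz": 0, "claw": 0}]}}

```text
time: 8.13
tcp_pos: [0.4903, -0.0847, 0.1498]
tool_rot: [0.56, 0.431, -0.559, 0.433]
force: [1.2, 0.1, 9.9]
width: 0.0004
```

```bash
python3 -c "
from h import *
look('7')"
```

```text
t 8.13 tcp [ 0.4903 -0.0847  0.1498] uv mm 12.355719604761164 1.4155903305156885 jaw az -14.612197250257994 tool x [ 0.0039 -0.001  -1.    ] F [1.2418 0.1434 9.8909] j [-0.2743 -0.1102  1.8573  0.0001  1.3904 -0.0192]
top read 6.07 w 58 hub 0.0 0.0
side read 3.91 w 14 hub 177.63636363636363 159.5909090909091
```

```bash
python3 - <<'E'
from h import *
for k in ('6','7'):
    S=cv2.imread(f'pics/side_{k}.png'); g=S.min(2)[178:197,309:335]
    print(k); print('\n'.join(' '.join('%3d'%v for v in r) for r in g))
E
```

```text
6
 47  60  75 100 107  66  45  42  43  43  43  46  45  41  43  44  45  43  45  43  41  41  42  40  42  42
 56  87 117 131 135 106  41  43  45  45  45  41  44  42  42  42  46  44  44  42  42  41  42  43  44  44
 56  99 141 143 143 113  38  45  46  44  43  43  44  45  47  44  41  43  42  39  40  41  45  44  44  40
 54  88 143 149 137 103  43  49  67  85 106 125 104 104 100  99  76  57  39  41  44  44  45  44  45  43
 48  75 124 126 117  89  89 123 119 146 161 170 133 115 160 157 145 134 120  65  45  47  44  43  45  58
 43  64 110 105 102 125 152 171 159 175 174 166 121  82 176 176 178 176 170 132  87  47  44  43  50  95
 45  65 110 101 135 146 159 174 174 175 174 167 123  87 175 175 178 178 173 157 149 112  44  43  75 147
 42  64 111 120 165 153 157 174 173 172 173 168 106  88 177 173 177 177 174 163 176 158  68  45  71 136
 45  66 119 141 161 173 174 174 174 175 175 163  61  72 160 177 176 175 176 179 169 136 117  48  44  41
 43  67 122 151 159 176 176 177 175 174 174 165  94 107 159 177 177 176 176 175 169 144 142 106  76  36
 52  62 109 142 173 170 159 175 173 174 173 173 158 163 17
[... 2155 characters left out ...]
 179 173 159 174 174 176 177 176 173 171 147 174 164 153 109  82 134 134 132
114  89 104 101 115 138 159 169 162 156 178 177 180 176 177 176 170 136 162 138 107  78  71 109 110 111
108  93 121 112 116 125 141 149 145 165 172 173 172 173 173 168 160 142 131 100  90  66  46  48  45  48
 67  70 120 130 119 126 130 139 142 151 150 158 155 155 151 141 134 128 134 112  70  38  20  19  18  22
 51  63  98 129 102 128 131 134 138 142 140 142 142 138 133 131 121 124 152 139  44  21  16  22  20  17
 51  58  74  85  59 101 116 138 136 139 141 140 139 138 131 125 121 113 127 124  39  34  33  34  28  23
 50  53  52  53  46  59  79 107 110 123 132 141 143 135 132 124 102  88  79  82  38  47  47  43  40  38
```

```bash
python3 - <<'E'
s=open('h.py').read()
i=s.index("def dial");j=s.index("def look")
s=s[:i]+'''HUB=np.array([.5845,-.110])+17/4e3*U-5.5/4e3*V
def dial(n,im,hub=HUB):
    if n=='top': return
    g=im.min(2).astype(np.float32); A=np.radians(np.arange(0,360,2)); r=np.linspace(.006,.023,18)
    d=-np.cos(A)[:,None]*U+np.sin(A)[:,None]*V    # clockwise from -u
    P=np.array([[proj(n,[*(hub+k*q),.111]) for k in r] for q in d]).astype(np.float32)
    val=cv2.remap(g,P[...,0],P[...,1],cv2.INTER_LINEAR).mean(1)
    w=np.clip(np.median(val)-val,0,None); k=np.argmax(w)
    o=np.arange(-8,9); ww=w[(k+o)%180]; a=2*k+2*(o*ww).sum()/ww.sum()
    print(n,'READ %.2f mm'%(a%360/30),'depth %.0f'%w[k],'alt',np.round(np.sort(w)[-3:]))
'''+s[j:].replace("out.append(dial(n,im))","dial(n,im)")
open('h.py','w').write(s)
E
python3 - <<'E'
from h import *
for k in('side_5','side_6','side_7'): dial('side',cv2.imread(f'pics/{k}.png'))
S=cv2.imread('pics/side0.png'); g=S.min(2)[176:192,309:330]
for du in(24,25,26): dial('side',S,HUB+du/1e3*U)
E
```

```text
Traceback (most recent call last):
  File "h.py", line 20, in dial
    P=np.array([[proj(n,[*(hub+k*q),.111]) for k in r] for q in d]).astype(np.float32)
                 ~~~~^^^^^^^^^^^^^^^^^^^^^
  File "h.py", line 9, in proj
    c=imaging.get_calibration(n); p=c['mtx']@(c['R']@np.asarray(X,float)+c['t']); return p[:2]/p[2]
ValueError: time passes only in moves, steps and waits
```

```bash
sed -i 's/^np.set_print.*/&\nfrom functools import lru_cache\ncal=lru_cache(None)(imaging.get_calibration)/; s/c=imaging.get_calibration(n)/c=cal(n)/' h.py; python3 - <<'E'
from h import *
for k in('side_5','side_6','side_7'): dial('side',cv2.imread(f'pics/{k}.png'))
S=cv2.imread('pics/side0.png')
for du in(24,25,26): dial('side',S,HUB+du/1e3*U)
E
```

```text
side READ 7.28 mm depth 76 alt [73. 74. 76.]
side READ 7.30 mm depth 76 alt [72. 73. 76.]
side READ 4.68 mm depth 47 alt [46. 47. 47.]
side READ 0.09 mm depth 67 alt [65. 67. 67.]
side READ 0.14 mm depth 66 alt [65. 66. 66.]
side READ 0.14 mm depth 67 alt [65. 67. 67.]
```

The reader works: about 0.1 at rest, 7.3 on round tread and 4.68 now, so a flat is coming in. I'll roll a little further.

Call:
{"name": "move_arm", "arguments": {"moves": [{"x": 2, "y": -0.5, "z": -0.5, "wx": 0, "wy": 0, "wz": 0, "claw": 0}, {"x": 4, "y": -1, "z": -1.1, "wx": 0, "wy": 0, "wz": 0, "claw": 0}, {"x": 4, "y": -1, "z": -1.1, "wx": 0, "wy": 0, "wz": 0, "claw": 0}, {"x": 4, "y": -1, "z": -1.1, "wx": 0, "wy": 0, "wz": 0, "claw": 0}]}}

```text
time: 8.57
tcp_pos: [0.4945, -0.0858, 0.1492]
tool_rot: [0.561, 0.431, -0.558, 0.434]
force: [0.1, -0.6, 12.3]
width: 0.0001
```

```bash
python3 -c "
from h import *
look('8')"
```

```text
t 8.57 tcp [ 0.4945 -0.0858  0.1492] uv mm 16.708912386501627 1.3988680341795803 jaw az -14.612710190203297 tool x [ 0.0052 -0.0014 -1.    ] F [ 0.1172 -0.6471 12.3012] j [-0.274  -0.0989  1.8479  0.      1.3872 -0.019 ]
side READ 5.20 mm depth 50 alt [49. 50. 50.]
```

Call:
{"name": "move_arm", "arguments": {"moves": [{"x": 2, "y": -0.5, "z": -0.7, "wx": 0, "wy": 0, "wz": 0, "claw": 0}, {"x": 4, "y": -1, "z": -1.5, "wx": 0, "wy": 0, "wz": 0, "claw": 0}, {"x": 4, "y": -1, "z": -1.5, "wx": 0, "wy": 0, "wz": 0, "claw": 0}, {"x": 4, "y": -1, "z": -1.5, "wx": 0, "wy": 0, "wz": 0, "claw": 0}]}}

```text
time: 9.0
tcp_pos: [0.4991, -0.087, 0.1482]
tool_rot: [0.561, 0.43, -0.558, 0.434]
force: [2.5, -0.2, 13.1]
width: 0.0006
```

```bash
python3 -c "
from h import *
look('9')"
```

```text
t 9.00 tcp [ 0.4991 -0.087   0.1482] uv mm 21.39576088293449 1.4446018348779228 jaw az -14.611458798065371 tool x [ 0.0065 -0.0018 -1.    ] F [ 2.548  -0.1617 13.0656] j [-0.2738 -0.0863  1.8381  0.      1.3831 -0.0188]
side READ 6.41 mm depth 78 alt [76. 78. 78.]
```

The readings ran 7.3 → 4.7 → 5.2 → 6.4, which fits the shallow flat (2.5 mm) passing. The deep flat is 130° one way or the other. Touching near the top-rear of the wheel will tell which: if the deep flat is there, the tread sits lower. Lifting, going back and probing.

Call:
{"name": "move_arm", "arguments": {"moves": [{"x": 0, "y": 0, "z": 8, "wx": 0, "wy": 0, "wz": 0, "claw": 0}, {"x": -17, "y": 4.5, "z": 10, "wx": 0, "wy": 0, "wz": 0, "claw": 0}, {"x": -35, "y": 9, "z": 8, "wx": 0, "wy": 0, "wz": 0, "claw": 0}, {"x": -35, "y": 9, "z": 4.4, "wx": 0, "wy": 0, "wz": 0, "claw": 0}, {"x": -35, "y": 9, "z": 3.4, "wx": 0, "wy": 0, "wz": 0, "claw": 0}, {"x": -35, "y": 9, "z": 2.4, "wx": 0, "wy": 0, "wz": 0, "claw": 0}, {"x": -35, "y": 9, "z": 2.4, "wx": 0, "wy": 0, "wz": 0, "claw": 0}]}}

```text
time: 9.68
tcp_pos: [0.4616, -0.0773, 0.1472]
tool_rot: [-0.559, -0.432, 0.56, -0.432]
force: [0.1, -0.1, -0.7]
width: 0.0006
```

```bash
python3 -c "
from h import *
look('10')"
```

```text
t 9.68 tcp [ 0.4616 -0.0773  0.1472] uv mm -17.29415257575648 1.4353846480244465 jaw az -14.613336004518501 tool x [-0.0004  0.0001 -1.    ] F [ 0.0953 -0.1327 -0.6808] j [-0.2755 -0.1883  1.9323  0.      1.3981 -0.0205]
side READ 6.32 mm depth 69 alt [66. 69. 69.]
```

Call:
{"name": "move_arm", "arguments": {"moves": [{"x": 0, "y": 0, "z": -1, "wx": 0, "wy": 0, "wz": 0, "claw": 0}, {"x": 0, "y": 0, "z": -1, "wx": 0, "wy": 0, "wz": 0, "claw": 0}, {"x": 0, "y": 0, "z": -1, "wx": 0, "wy": 0, "wz": 0, "claw": 0}]}}

```text
time: 10.03
tcp_pos: [0.4614, -0.0772, 0.1464]
tool_rot: [-0.559, -0.432, 0.56, -0.432]
force: [0.4, -0.8, -0.6]
width: 0.0006
```

Call:
{"name": "move_arm", "arguments": {"moves": [{"x": 0, "y": 0, "z": -1, "wx": 0, "wy": 0, "wz": 0, "claw": 0}, {"x": 0, "y": 0, "z": -1, "wx": 0, "wy": 0, "wz": 0, "claw": 0}, {"x": 0, "y": 0, "z": -1, "wx": 0, "wy": 0, "wz": 0, "claw": 0}]}}

```text
time: 10.28
tcp_pos: [0.4613, -0.0772, 0.1455]
tool_rot: [-0.559, -0.432, 0.56, -0.432]
force: [-0.2, -1.0, -0.3]
width: 0.0009
```

Call:
{"name": "move_arm", "arguments": {"moves": [{"x": 0, "y": 0, "z": -1, "wx": 0, "wy": 0, "wz": 0, "claw": 0}, {"x": 0, "y": 0, "z": -1, "wx": 0, "wy": 0, "wz": 0, "claw": 0}, {"x": 0, "y": 0, "z": -1, "wx": 0, "wy": 0, "wz": 0, "claw": 0}]}}

```text
time: 10.53
tcp_pos: [0.4613, -0.0772, 0.1445]
tool_rot: [-0.559, -0.432, 0.56, -0.432]
force: [0.6, -0.4, 0.1]
width: 0.0003
```

Call:
{"name": "move_arm", "arguments": {"moves": [{"x": 0, "y": 0, "z": -1, "wx": 0, "wy": 0, "wz": 0, "claw": 0}, {"x": 0, "y": 0, "z": -1, "wx": 0, "wy": 0, "wz": 0, "claw": 0}, {"x": 0, "y": 0, "z": -1, "wx": 0, "wy": 0, "wz": 0, "claw": 0}]}}

```text
time: 10.78
tcp_pos: [0.4613, -0.0772, 0.1434]
tool_rot: [-0.559, -0.432, 0.56, -0.432]
force: [0.0, 0.5, -0.1]
width: 0.0006
```

Still no contact 3.5 mm below the round tread, so the deep flat is here and rolling towards the gauge is the right direction. Going down onto it.

Call:
{"name": "move_arm", "arguments": {"moves": [{"x": 0, "y": 0, "z": -1, "wx": 0, "wy": 0, "wz": 0, "claw": 0}, {"x": 0, "y": 0, "z": -1, "wx": 0, "wy": 0, "wz": 0, "claw": 0}, {"x": 0, "y": 0, "z": -1, "wx": 0, "wy": 0, "wz": 0, "claw": 0}]}}

```text
time: 11.03
tcp_pos: [0.4614, -0.0772, 0.1425]
tool_rot: [0.56, 0.432, -0.559, 0.432]
force: [0.7, -1.2, 0.2]
width: 0.0006
```

Call:
{"name": "move_arm", "arguments": {"moves": [{"x": 0, "y": 0, "z": -1, "wx": 0, "wy": 0, "wz": 0, "claw": 0}, {"x": 0, "y": 0, "z": -1, "wx": 0, "wy": 0, "wz": 0, "claw": 0}, {"x": 0, "y": 0, "z": -1, "wx": 0, "wy": 0, "wz": 0, "claw": 0}]}}

```text
time: 11.28
tcp_pos: [0.4616, -0.0772, 0.1423]
tool_rot: [0.56, 0.432, -0.559, 0.433]
force: [-4.0, 0.6, 6.3]
width: 0.0005
```

Call:
{"name": "move_arm", "arguments": {"moves": [{"x": 3.8, "y": -1, "z": 1.0, "wx": 0, "wy": 0, "wz": 0, "claw": 0}, {"x": 7.6, "y": -2, "z": 2.0, "wx": 0, "wy": 0, "wz": 0, "claw": 0}, {"x": 11.3, "y": -2.9, "z": 2.6, "wx": 0, "wy": 0, "wz": 0, "claw": 0}, {"x": 15.2, "y": -3.9, "z": 2.9, "wx": 0, "wy": 0, "wz": 0, "claw": 0}, {"x": 19.1, "y": -4.9, "z": 2.8, "wx": 0, "wy": 0, "wz": 0, "claw": 0}, {"x": 22.9, "y": -5.9, "z": 2.5, "wx": 0, "wy": 0, "wz": 0, "claw": 0}, {"x": 22.9, "y": -5.9, "z": 2.5, "wx": 0, "wy": 0, "wz": 0, "claw": 0}]}}

```text
time: 11.87
tcp_pos: [0.4853, -0.0834, 0.1453]
tool_rot: [0.56, 0.432, -0.559, 0.433]
force: [-0.3, -0.6, 7.6]
width: 0.0007
```

```bash
python3 -c "
from h import *
look('11')"
```

```text
t 11.87 tcp [ 0.4853 -0.0834  0.1453] uv mm 7.189489967545751 1.4562195778352178 jaw az -14.608880567845883 tool x [ 0.0018 -0.0005 -1.    ] F [-0.2635 -0.574   7.571 ] j [-0.2743 -0.1187  1.8735  0.      1.3849 -0.0194]
side READ 7.05 mm depth 76 alt [73. 74. 76.]
```

Call:
{"name": "move_arm", "arguments": {"moves": [{"x": 3.9, "y": -1, "z": -0.1, "wx": 0, "wy": 0, "wz": 0, "claw": 0}, {"x": 7.6, "y": -2, "z": -0.6, "wx": 0, "wy": 0, "wz": 0, "claw": 0}, {"x": 11.3, "y": -2.9, "z": -1.3, "wx": 0, "wy": 0, "wz": 0, "claw": 0}, {"x": 15, "y": -3.9, "z": -2.5, "wx": 0, "wy": 0, "wz": 0, "claw": 0}, {"x": 18.6, "y": -4.8, "z": -3.9, "wx": 0, "wy": 0, "wz": 0, "claw": 0}, {"x": 18.6, "y": -4.8, "z": -3.9, "wx": 0, "wy": 0, "wz": 0, "claw": 0}]}}

```text
time: 12.47
tcp_pos: [0.5045, -0.0884, 0.1414]
tool_rot: [0.56, 0.431, -0.559, 0.433]
force: [1.8, -0.3, 5.1]
width: 0.0007
```

```bash
python3 -c "
from h import *
look('12')"
```

```text
t 12.47 tcp [ 0.5045 -0.0884  0.1414] uv mm 26.965687508357878 1.4398218315996258 jaw az -14.612248177824682 tool x [ 0.0031 -0.0008 -1.    ] F [ 1.8326 -0.3007  5.1264] j [-0.2736 -0.0613  1.827   0.0001  1.3727 -0.0185]
side READ 6.27 mm depth 72 alt [70. 72. 72.]
```

Call:
{"name": "move_arm", "arguments": {"moves": [{"x": 0, "y": 0, "z": 12, "wx": 0, "wy": 0, "wz": 0, "claw": 0}, {"x": -22, "y": 5.6, "z": 17, "wx": 0, "wy": 0, "wz": 0, "claw": 0}, {"x": -43.6, "y": 11.2, "z": 14, "wx": 0, "wy": 0, "wz": 0, "claw": 0}, {"x": -43.6, "y": 11.2, "z": 9, "wx": 0, "wy": 0, "wz": 0, "claw": 0}, {"x": -43.6, "y": 11.2, "z": 7, "wx": 0, "wy": 0, "wz": 0, "claw": 0}, {"x": -43.6, "y": 11.2, "z": 6, "wx": 0, "wy": 0, "wz": 0, "claw": 0}, {"x": -43.6, "y": 11.2, "z": 5.2, "wx": 0, "wy": 0, "wz": 0, "claw": 0}, {"x": -43.6, "y": 11.2, "z": 5.2, "wx": 0, "wy": 0, "wz": 0, "claw": 0}]}}

```text
time: 13.23
tcp_pos: [0.4592, -0.0767, 0.1461]
tool_rot: [-0.559, -0.433, 0.56, -0.432]
force: [-7.0, 2.9, 8.5]
width: 0.0006
```

```bash
python3 -c "
from h import *
look('13')"
```

```text
t 13.23 tcp [ 0.4592 -0.0767  0.1461] uv mm -19.75535825847265 1.4468149619846402 jaw az -14.60813111669829 tool x [-0.0015  0.0005 -1.    ] F [-6.9633  2.9437  8.5468] j [-0.2756 -0.1934  1.9388  0.      1.3977 -0.0207]
side READ 6.90 mm depth 89 alt [84. 85. 89.]
```

Call:
{"name": "move_arm", "arguments": {"moves": [{"x": 4.2, "y": -1.1, "z": 1.4, "wx": 0, "wy": 0, "wz": 0, "claw": 0}, {"x": 8.2, "y": -2.1, "z": 2.5, "wx": 0, "wy": 0, "wz": 0, "claw": 0}, {"x": 12.3, "y": -3.2, "z": 3.3, "wx": 0, "wy": 0, "wz": 0, "claw": 0}, {"x": 16.5, "y": -4.3, "z": 3.7, "wx": 0, "wy": 0, "wz": 0, "claw": 0}, {"x": 20.7, "y": -5.3, "z": 3.8, "wx": 0, "wy": 0, "wz": 0, "claw": 0}, {"x": 24.9, "y": -6.4, "z": 3.8, "wx": 0, "wy": 0, "wz": 0, "claw": 0}, {"x": 24.9, "y": -6.4, "z": 3.8, "wx": 0, "wy": 0, "wz": 0, "claw": 0}]}}

```text
time: 13.92
tcp_pos: [0.4857, -0.0835, 0.1501]
tool_rot: [0.56, 0.432, -0.559, 0.433]
force: [-0.9, 0.4, 4.4]
width: 0.0005
```

```bash
python3 -c "
from h import *
look('14')"
```

```text
t 13.92 tcp [ 0.4857 -0.0835  0.1501] uv mm 7.620230568054129 1.407444716033737 jaw az -14.616170768308669 tool x [ 0.0011 -0.0002 -1.    ] F [-0.862   0.4131  4.3633] j [-0.2745 -0.1208  1.8665  0.0001  1.3947 -0.0194]
side READ 6.90 mm depth 88 alt [84. 85. 88.]
```

```bash
python3 - <<'E'
from h import *
t=[]
for k in('12','13','14'):
    b=cv2.imread(f'pics/side_{k}.png')[172:222,305:355]; t.append(cv2.resize(b,(265,265),interpolation=cv2.INTER_CUBIC))
cv2.imwrite('pics/v14.png',np.hstack(t))
E
```

```text
(no output)
```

View pics/v14.png

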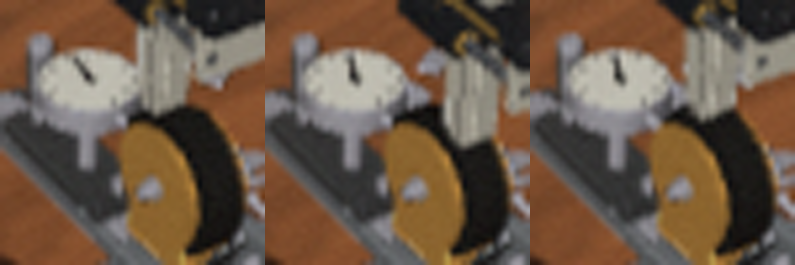

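The reader agrees with the picture: the pointer is at about 6.2, then 6.9, then 6.9. The last stroke either slipped or jumped across something, so I'll take a small step with slightly firmer contact and watch the reading.

Call:
{"name": "move_arm", "arguments": {"moves": [{"x": 0, "y": 0, "z": -0.6, "wx": 0, "wy": 0, "wz": 0, "claw": 0}, {"x": 2, "y": -0.5, "z": -0.6, "wx": 0, "wy": 0, "wz": 0, "claw": 0}, {"x": 4, "y": -1, "z": -0.7, "wx": 0, "wy": 0, "wz": 0, "claw": 0}, {"x": 4, "y": -1, "z": -0.7, "wx": 0, "wy": 0, "wz": 0, "claw": 0}]}}

```text
time: 14.35
tcp_pos: [0.4896, -0.0845, 0.1498]
tool_rot: [0.56, 0.432, -0.559, 0.433]
force: [-1.0, 0.9, 8.8]
width: 0.0003
```

```bash
python3 -c "
from h import *
look('15')"
```

```text
t 14.35 tcp [ 0.4896 -0.0845  0.1498] uv mm 11.56844019213988 1.4191244565657621 jaw az -14.613843043167218 tool x [ 0.002  -0.0006 -1.    ] F [-1.0431  0.917   8.7688] j [-0.2742 -0.1103  1.8574 -0.      1.3924 -0.0191]
side READ 6.81 mm depth 81 alt [79. 80. 81.]
```

Call:
{"name": "move_arm", "arguments": {"moves": [{"x": 2, "y": -0.5, "z": -0.1, "wx": 0, "wy": 0, "wz": 0, "claw": 0}, {"x": 4, "y": -1, "z": -0.5, "wx": 0, "wy": 0, "wz": 0, "claw": 0}, {"x": 4, "y": -1, "z": -0.5, "wx": 0, "wy": 0, "wz": 0, "claw": 0}]}}

```text
time: 14.7
tcp_pos: [0.4937, -0.0856, 0.1493]
tool_rot: [0.56, 0.432, -0.559, 0.433]
force: [-0.2, -0.2, 8.3]
width: 0.0005
```

```bash
python3 -c "
from h import *
look('16')"
```

```text
t 14.70 tcp [ 0.4937 -0.0856  0.1493] uv mm 15.858195456991538 1.4196824695690653 jaw az -14.61624569097267 tool x [ 0.0024 -0.0007 -1.    ] F [-0.1626 -0.1907  8.312 ] j [-0.274  -0.0983  1.8471 -0.      1.3903 -0.0189]
side READ 5.05 mm depth 45 alt [44. 45. 45.]
```

The reading dropped steeply, 6.81 → 5.05, in about 5°. That slope fits the deeper flat, whose middle should be about 18° further on.

Call:
{"name": "move_arm", "arguments": {"moves": [{"x": 1.8, "y": -0.5, "z": -0.3, "wx": 0, "wy": 0, "wz": 0, "claw": 0}, {"x": 3.7, "y": -0.9, "z": -0.7, "wx": 0, "wy": 0, "wz": 0, "claw": 0}, {"x": 5.6, "y": -1.4, "z": -1.2, "wx": 0, "wy": 0, "wz": 0, "claw": 0}, {"x": 7.4, "y": -1.9, "z": -1.7, "wx": 0, "wy": 0, "wz": 0, "claw": 0}, {"x": 7.4, "y": -1.9, "z": -1.7, "wx": 0, "wy": 0, "wz": 0, "claw": 0}]}}

```text
time: 15.22
tcp_pos: [0.5012, -0.0875, 0.1476]
tool_rot: [0.56, 0.432, -0.559, 0.433]
force: [0.2, -0.1, 6.8]
width: 0.0006
```

```bash
python3 -c "
from h import *
look('17')"
```

```text
t 15.22 tcp [ 0.5012 -0.0875  0.1476] uv mm 23.62453143462043 1.4062287979172226 jaw az -14.617784759052485 tool x [ 0.0026 -0.0008 -1.    ] F [ 0.2101 -0.1442  6.7771] j [-0.2737 -0.0754  1.8288 -0.      1.3854 -0.0186]
side READ 2.86 mm depth 55 alt [54. 55. 55.]
```

Call:
{"name": "move_arm", "arguments": {"moves": [{"x": 1.8, "y": -0.5, "z": -0.6, "wx": 0, "wy": 0, "wz": 0, "claw": 0}, {"x": 3.5, "y": -0.9, "z": -1.3, "wx": 0, "wy": 0, "wz": 0, "claw": 0}, {"x": 3.5, "y": -0.9, "z": -1.3, "wx": 0, "wy": 0, "wz": 0, "claw": 0}]}}

```text
time: 15.57
tcp_pos: [0.5048, -0.0885, 0.1463]
tool_rot: [0.56, 0.431, -0.559, 0.433]
force: [0.3, -0.6, 7.3]
width: 0.0005
```

```bash
python3 -c "
from h import *
look('18')"
```

```text
t 15.57 tcp [ 0.5048 -0.0885  0.1463] uv mm 27.27765513476181 1.3801562262444156 jaw az -14.620572618361038 tool x [ 0.0027 -0.0008 -1.    ] F [ 0.2767 -0.6307  7.3052] j [-0.2736 -0.0643  1.8207 -0.0001  1.3823 -0.0184]
side READ 2.33 mm depth 53 alt [53. 53. 53.]
```

A one-sided fit puts the deep flat's middle at contact angle about 29°, where I am at 22.5° now. I'll bracket it by going past on the far side, then come back to the middle.

Call:
{"name": "move_arm", "arguments": {"moves": [{"x": 1.7, "y": -0.4, "z": -0.8, "wx": 0, "wy": 0, "wz": 0, "claw": 0}, {"x": 3.3, "y": -0.9, "z": -1.6, "wx": 0, "wy": 0, "wz": 0, "claw": 0}, {"x": 5, "y": -1.3, "z": -2.5, "wx": 0, "wy": 0, "wz": 0, "claw": 0}, {"x": 5, "y": -1.3, "z": -2.5, "wx": 0, "wy": 0, "wz": 0, "claw": 0}]}}

```text
time: 16.0
tcp_pos: [0.5099, -0.0898, 0.1438]
tool_rot: [0.56, 0.431, -0.559, 0.433]
force: [2.5, -1.8, 5.6]
width: 0.0006
```

```bash
python3 -c "
from h import *
look('19')"
```

```text
t 16.00 tcp [ 0.5099 -0.0898  0.1438] uv mm 32.59887807608647 1.4126924503744043 jaw az -14.615011245463718 tool x [ 0.0031 -0.0009 -1.    ] F [ 2.494  -1.8162  5.6049] j [-0.2733 -0.0477  1.8096 -0.      1.3766 -0.0182]
side READ 2.13 mm depth 76 alt [74. 76. 76.]
```

Call:
{"name": "move_arm", "arguments": {"moves": [{"x": 1.5, "y": -0.4, "z": -1, "wx": 0, "wy": 0, "wz": 0, "claw": 0}, {"x": 3, "y": -0.8, "z": -2, "wx": 0, "wy": 0, "wz": 0, "claw": 0}, {"x": 4.5, "y": -1.2, "z": -3, "wx": 0, "wy": 0, "wz": 0, "claw": 0}, {"x": 6, "y": -1.5, "z": -4.2, "wx": 0, "wy": 0, "wz": 0, "claw": 0}, {"x": 8.2, "y": -2.1, "z": -6, "wx": 0, "wy": 0, "wz": 0, "claw": 0}, {"x": 8.2, "y": -2.1, "z": -6, "wx": 0, "wy": 0, "wz": 0, "claw": 0}]}}

```text
time: 16.6
tcp_pos: [0.5185, -0.092, 0.1378]
tool_rot: [0.56, 0.431, -0.559, 0.433]
force: [3.4, -0.4, 5.5]
width: 0.0008
```

```bash
python3 -c "
from h import *
look('20')"
```

```text
t 16.60 tcp [ 0.5185 -0.092   0.1378] uv mm 41.472380537199996 1.3950469447180502 jaw az -14.620295622667781 tool x [ 0.0039 -0.0011 -1.    ] F [ 3.4233 -0.4297  5.5118] j [-0.273  -0.019   1.7928 -0.      1.3638 -0.0178]
side READ 3.33 mm depth 50 alt [49. 49. 50.]
```

Bracket result: reading 2.86 at 18.0° and 3.33 at 41.5° put the middle near 28.4°. Rolling back about 13°.

Call:
{"name": "move_arm", "arguments": {"moves": [{"x": -2, "y": 0.5, "z": 1.5, "wx": 0, "wy": 0, "wz": 0, "claw": 0}, {"x": -4, "y": 1, "z": 2.9, "wx": 0, "wy": 0, "wz": 0, "claw": 0}, {"x": -6, "y": 1.5, "z": 4.2, "wx": 0, "wy": 0, "wz": 0, "claw": 0}, {"x": -8, "y": 2, "z": 5.2, "wx": 0, "wy": 0, "wz": 0, "claw": 0}, {"x": -9.5, "y": 2.4, "z": 6.1, "wx": 0, "wy": 0, "wz": 0, "claw": 0}, {"x": -9.5, "y": 2.4, "z": 6.1, "wx": 0, "wy": 0, "wz": 0, "claw": 0}]}}

```text
time: 17.2
tcp_pos: [0.5089, -0.0896, 0.1443]
tool_rot: [0.561, 0.431, -0.558, 0.434]
force: [4.4, -1.2, 5.6]
width: 0.0004
```

```bash
python3 -c "
from h import *
look('21')"
```

```text
t 17.20 tcp [ 0.5089 -0.0896  0.1443] uv mm 31.585105558555764 1.3837396363229466 jaw az -14.618588651689851 tool x [ 0.0047 -0.0013 -1.    ] F [ 4.3929 -1.2027  5.6114] j [-0.2735 -0.0528  1.8135  0.      1.376  -0.0183]
side READ 2.13 mm depth 75 alt [73. 75. 75.]
```

The reading is at its minimum, 2.13, with the contact at about 28°. I'll lift off radially, then clear the view for a final check from both cameras.

Call:
{"name": "move_arm", "arguments": {"moves": [{"x": 0.9, "y": -0.2, "z": 1.8, "wx": 0, "wy": 0, "wz": 0, "claw": 0}, {"x": 2.3, "y": -0.6, "z": 4.4, "wx": 0, "wy": 0, "wz": 0, "claw": 0}, {"x": 4.5, "y": -1.2, "z": 9, "wx": 0, "wy": 0, "wz": 0, "claw": 0}, {"x": 4.5, "y": -1.2, "z": 40, "wx": 0, "wy": 0, "wz": 0, "claw": 0}, {"x": 4.5, "y": -1.2, "z": 80, "wx": 0, "wy": 0, "wz": 0, "claw": 0}, {"x": 0, "y": -40, "z": 90, "wx": 0, "wy": 0, "wz": 0, "claw": 0}, {"x": 0, "y": -80, "z": 90, "wx": 0, "wy": 0, "wz": 0, "claw": 0}, {"x": 0, "y": -120, "z": 90, "wx": 0, "wy": 0, "wz": 0, "claw": 0}, {"x": 0, "y": -160, "z": 90, "wx": 0, "wy": 0, "wz": 0, "claw": 0}, {"x": 0, "y": -200, "z": 90, "wx": 0, "wy": 0, "wz": 0, "claw": 0}]}}

```text
time: 18.13
tcp_pos: [0.5063, -0.2906, 0.2325]
tool_rot: [-0.559, -0.433, 0.56, -0.432]
force: [0.1, 0.6, -0.6]
width: 0.0001
```

```bash
python3 - <<'E'
from h import *
look('22')
a=cv2.imread('pics/top_22.png')[130:230,300:400];b=cv2.imread('pics/side_22.png')[165:235,295:365]
cv2.imwrite('pics/v22.png',np.hstack([cv2.resize(x,(400,400),interpolation=cv2.INTER_CUBIC) for x in(a,b)]))
E
```

```text
t 18.13 tcp [ 0.5063 -0.2906  0.2325] uv mm 79.34245516669927 -193.87932971216972 jaw az -14.587812981769853 tool x [-0.0006  0.0004 -1.    ] F [ 0.1063  0.6021 -0.6189] j [-0.6089  0.082   1.5149  0.      1.5454 -0.3543]
side READ 2.13 mm depth 74 alt [72. 74. 74.]
```

View pics/v22.png

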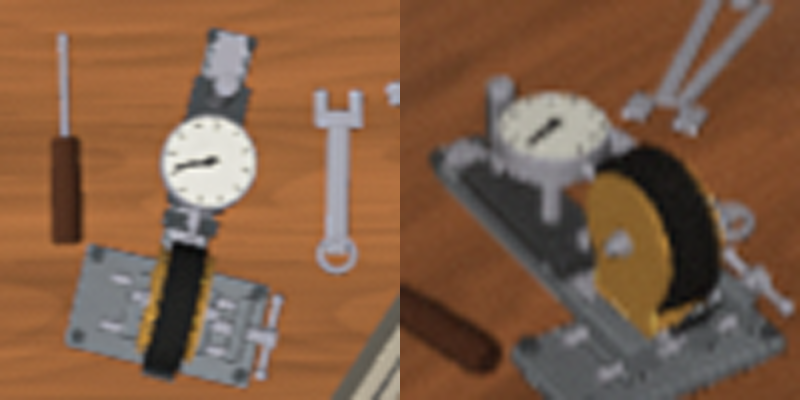

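The final pictures show the arm clear. The pointer reads about 2.0 mm from the top view (hub about (212,160), tip (175,170) in the crop) and 2.13 mm from the side. Screwdriver, spanner and vice are undisturbed, so I'm handing in.

```bash
python3 -c "
from cell import arm
print(arm.finish_job())"
```

```text
the job is handed in; nothing more can be done
None
```

The gauge carriage is in at its stop and the wheel is standing with the middle of the deeper flat facing the plunger. The job is handed in, and it took about 18 s of the 72 s.

- **Carriage:** I pushed it in by its post with shut fingers until it met the stop. The force rose to about 30 N with no further motion, and the dial then read about 7.3 mm on round tread.
- **Flats:** I rolled the wheel with one fingertip, at about 4 to 13 N. The shallow flat passed first, at a lowest reading of about 4.7 mm. The deep flat came about 130° later.
- **Middle of the deep flat:** I passed over it to bracket it, with 2.86 mm on one side and 3.33 mm on the other. Then I rolled back to the lowest reading, 2.13 mm. I estimate it is centred to within about 1°.
- **Last checks:** With the arm clear, the side camera still reads 2.13 mm and the top view about 2.0 mm. That is about 5 mm below round tread. The screwdriver, spanner and vice look undisturbed in the last picture; I did not check the other bystanders at the end.

**What disagreed:**
- The side camera put the carriage's travel at about 22 mm rather than 25. I relied on the solid stop and the 7 mm reading instead.
- Midway, the reading went from 6.3 to 6.9 mm when I touched the wheel again, and a 27 mm stroke then left it at 6.9 mm. The finger probably slipped or nudged the wheel back. The final bracketing did not depend on that stroke.

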